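Seat the swivel-foot top tray on its base tray

ROBOT

A 7-joint arm with a two-finger parallel gripper is mounted at the origin on the work surface. World frame = base frame: x ahead of the robot, y to its left, z up, the work surface at z = 0. Lengths are in m, angles in rad, forces in N, time in s.
With the tool pointing down it reaches from about 0.425 to 0.925 m from the base axis. Payload 6.8 kg.
Tool frame: the origin (TCP) lies on the mounting face of the last link; the fingertips stand 173 mm ahead of it and the grasp point (between the pads) lies 155 mm ahead of it; y points along the fingers, z is the direction in which the jaws open and shut, and the axes are right-handed (so a half turn about y gives the same grasp; the last joint's range is limited). The gripper opens to 85 mm and grips with 20 to 120 N. Pads are 22 mm wide; open, the fingers measure 114 mm over their backs; the gripper's body (76 mm by 85 mm) begins 54 mm behind the grasp point. The pads swing forward as they close: fully open they stand 13 mm farther back than shut.
Start: joints at [-1.315, 0.477, 0.022, 1.555, -0.011, 1.109, -0.083], TCP at [0.24, 0.631, 0.405] pointing down, gripper open.
Joint ranges: [-2.96, 2.96], [-0.34, 2.1], [-1.41, 1.46], [0.24, 2.44], [-1.37, 4.51], [0.17, 1.92], [-2.96, 2.96]. Speed limits (rad/s): [2.39, 2.39, 3.14, 3.14, 3.14, 3.14, 3.14].

INTERFACE

Orientations are given as a unit quaternion [x, y, z, w].
In Python, from plant import ctrl gives the robot as it stands.
- The arm moves only by the tool send_rows, never from a script. Its argument "motion" is a list of rows, each an object of numbers: "hand": the closure in counts, from 0 (fully open) to 255 (shut); "dx", "dy", "dz": the shift along the world's x, y, z in cm; "twist": the turn about the world's z in degrees. A call has 1 to 10 rows; each row shifts and turns the commanded pose from where the row before left it; what a row does not reach is not made up. A row lasts 1/12 s, in which the tool goes at most 41.7 mm and 7.16 degrees, less where a joint would pass 70% of its speed; a pose out of reach is approached as far as the arm can. A call is refused whole if a number of a shift passes 4.17 or a number of a turn 7.16, either way. A call with a gripper value outside its range is refused whole. The fingers move at their own pace and stop on an object; the grip force is fixed at half the most. Time passes only in rows, so rows that do not move let the fingers close. It gives the time, the measured TCP pose, the force and the opening at its end, in the units of the state.
- ctrl.state(): the state, without advancing time (a new reading comes with each control period).
- ctrl.get_image(name): name is "side" or "top"; returns a dict with "img" (384x512x3 uint8, red, green, blue), "fovy" (degrees; the focal length in pixels is half the picture's height over the tangent of half this angle, whatever the lens; pixels are square), "cx", "cy" (the principal point, pixels), "R" (3x3) and "t" (3): a world point X has camera coordinates R X + t. Camera axes: x right, y down, z forward; pixel columns grow to the right and rows downward; lengths in m; the calibration is good to about 2 mm. A picture is of the moment at which its call begins. There is no depth.
- ctrl.job_done(): hands the job in, once; it reports no verdict.
The state is a dict: "time": time; "joint_positions": joint angles; "joint_vel": joint speeds; "joint_torque": joint torques, N m; "ee_pos": TCP position; "orientation": TCP orientation; "force": force on the tool from outside, world axes, zero at the start; "wrist_torque": the same for the moment, N m; "width": finger opening in m.
Only numpy, scipy, OpenCV 4.12 (cv2) and the standard library are available. Lean on these libraries where they do the work, as an engineer would, in place of code of your own. Each camera call takes 0.05 s, during which the arm holds its last target.

TASK

On the kitchen worktop, pick up the round red tray by its wooden handle and set it gently on the square white-decked base tray, keeping hold of it until the four lugs hidden under it have dropped fully home into the base's four corner sockets. Its foot is clamped at an unknown angle, so turn the tray on the deck by feel, without pressing hard, until it drops in; then let go and leave it sitting level. Leave the jar, mug and canister as they are.

Things in the scene. Friction and masses are not known exactly. Their poses are not given: they have to be found in the camera images.
- tray_center (a point): Round red tray, loose, about 0.5 kg, 184 mm across, 105 mm high; point on its axis, half-way up, 52.5 mm above the lug tips it stands on; red rim 2.5 mm below this point. z up, x along the handle. Standing on the deck unseated it is 52.5 mm above base_deck; with the lugs home 42.5 mm (it drops 10 mm, foot flat on the deck). Any of the four ways round is right.
- tray_handle (a point): Centre of the tray's wooden handle, on the tray's axis, 42.5 mm above tray_center: a level bar 100 mm long (along its x), 18 mm wide (y), 20 mm high, with a 10 mm thick upright under it at x = +-43 mm; 43 mm of free space between bar and dividers.
- tray_foot (a point): On the tray's axis at the level of the lug tips; axes are the tray's, not the foot's. Hidden square foot: four round lugs, 14 mm diameter, 10 mm long, tips tapered, at +-50 mm of a square, 71 mm from the axis. It is clamped (does not turn under the tray in the work) at an unknown angle, 0.2 to 1.37 rad anticlockwise from square with the handle, so turning the tray through a quarter turn finds the seat.
- base_deck (a point): Square base tray, fixed, 190 x 190 mm, 62 mm high, wood sides, flat white deck. Point: centre of the deck's upper face; z up, x and y along its sides. Sockets: four 20 x 20 mm holes through the 12 mm deck at x = +-50, y = +-50 mm; 66 mm square opening in the middle. Lugs have 3 mm play each way, 0.05 rad of turn. With the handle parallel to a side of the base they never fit.
- jar: Bystander: amber glass jar with brass cap, 68 mm diameter, 110 mm high; origin at the centre of its underside.
- mug: Bystander: white mug, 82 mm diameter, 95 mm high, handle on its +y side; origin at the centre of its underside.
- canister: Bystander: clear canister with green cap, 90 mm diameter, 100 mm high; origin at the centre of its underside.
There are look-alikes about, which are no part of the job. Of the things like the part that bears tray_center, leave any that is black or green; of the rest the smaller one is meant.

How it is judged:
On the way, in this order (a step that is already met when the one before it is completed fails the run):
1. the tray is lifted clear of the worktop in the gripper (height (world z) of tray_center above 0.075 m and contact force between tray and the fingers above 1 N), for 0.2 s.
2. the lugs are home in the sockets while the gripper still touches the tray (z of tray_center in the frame of base_deck below 0.0455 m and horizontal distance between tray_center and base_deck below 0.006 m and angle between tray_center's own z axis and vertical below 0.04 rad and contact force between tray and the fingers above 0.5 N), for 0.1 s.
At the end, for the whole second after the job is handed in: The tray's four lugs are home in the base's sockets (tray_center less than 45.5 mm above the deck and within 6 mm of its centre, tilt under 0.04 rad), the tray is at rest and released (z of tray_center in the frame of base_deck below 0.0455 m and horizontal distance between tray_center and base_deck below 0.006 m and angle between tray_center's own z axis and vertical below 0.04 rad and linear speed of tray below 0.01 m/s and contact force between tray and the fingers below 0.1 N); the robot touches nothing.
It fails at once if the tray is pressed or slammed on the base (over 80 N) (contact force between tray and base above 80 N).
It fails at once if the jar is shifted more than 25 mm or tipped (distance of jar from where it was at the start of the episode above 0.025 m or angle between jar's own z axis and vertical above 0.35 rad).
It fails at once if the mug is shifted more than 25 mm or tipped (distance of mug from where it was at the start of the episode above 0.025 m or angle between mug's own z axis and vertical above 0.35 rad).
It fails at once if the canister is shifted more than 25 mm or tipped (distance of canister from where it was at the start of the episode above 0.025 m or angle between canister's own z axis and vertical above 0.35 rad).
It also fails if it takes over 72 s, if anything falls off the work surface, if the arm or the gripper's body presses on something with over 40 N, if the wrist force passes 120 N, or if a joint passes its speed limit or range.

## Working session

There is one attempt and no reset: what is moved stays moved. The work goes in short steps, Python scripts to look and compute and a tool call to move; the robot and the scene stay as the last step left them, time stands still between calls to the robot, and variables do not carry over. Pictures are saved under pics/ and viewed, and the job is handed in when it is done.

Besides the shell and the picture viewer there is one more tool, called after "Emit:" as name([rows], argument=value, ...), one row to a line, values as JSON. send_rows: Moves the arm, as the interface text tells. Its arguments: {"type":"object","properties":{"motion":{"type":"array"}},"required":["motion"]}

```bash
ls; mkdir -p pics; python3 - <<'E'
from plant import ctrl
import cv2,json,pickle
s=ctrl.state()
for k in s: print(k,s[k])
for n in("side","top"):
    d=ctrl.get_image(n); pickle.dump(d,open(n+"0.pkl","wb"))
    cv2.imwrite(f"pics/{n}0.png",d["img"][:,:,::-1]); print(n,d["fovy"],d["cx"],d["cy"],d["R"],d["t"],d.keys())
E
```

```text
pics
time 0.0
joint_positions [-1.31512088  0.47779975  0.02236269  1.55645231 -0.01149788  1.10927632
 -0.0831183 ]
joint_vel [ 0.00063303 -0.00061762  0.00076748  0.00087127 -0.00085738  0.00150242
  0.00045093]
joint_torque [ 2.04350267e-04 -5.96423578e+01  1.60738081e+00 -2.81204742e+01
  1.23418905e-02  9.14461358e-03  7.13827461e-06]
ee_pos [0.2400751  0.63057197 0.40372574]
orientation [ 0.69607673 -0.12797581  0.12784744 -0.6948053 ]
force [0.30344574 0.90839497 0.4267976 ]
wrist_torque [ 0.03724237 -0.01856346  0.0165932 ]
width 0.0853066616670692
side 46.173478464849346 259.23789217314123 196.78075597872942 [[ 0.90483288  0.42544022  0.01667583]
 [ 0.27204631 -0.54757613 -0.79129715]
 [-0.32751835  0.72052828 -0.61120433]] [-0.40499063 -0.15437577  1.9185268 ] dict_keys(['img', 'fovy', 'cx', 'cy', 'R', 't'])
top 56.89369637403495 246.64662954484848 189.97371560239245 [[-0.00938255 -0.99995199 -0.00282754]
 [-0.98639024  0.00971942 -0.16413354]
 [ 0.16415314  0.00124906 -0.98643408]] [-0.15677731  0.52887222  1.0084708 ] dict_keys(['img', 'fovy', 'cx', 'cy', 'R', 't'])
```

View pics/side0.png

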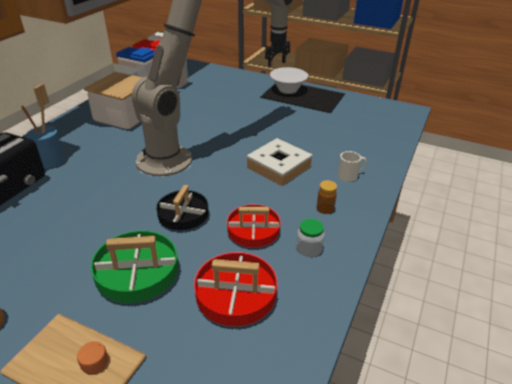

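View pics/top0.png

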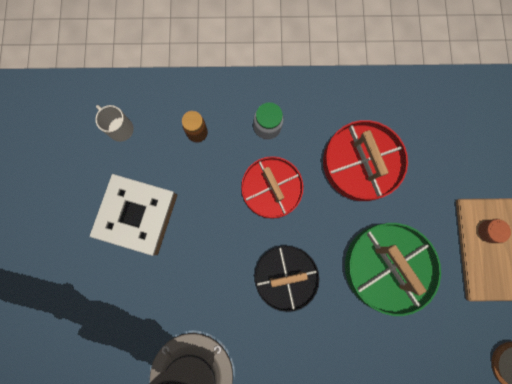

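The side view shows the small red tray at about (254,225) and the white deck at (280,158). The top view shows the tray at (272,187) with its handle at (273,183), and the deck at (133,215). The larger red, green and black trays are look-alikes. I'll measure next.

```bash
cat > h.py <<'E'
import numpy as np,cv2,pickle
def ray(d,u,v):
    f=d["img"].shape[0]/2/np.tan(np.radians(d["fovy"])/2)
    c=np.array([(u-d["cx"])/f,(v-d["cy"])/f,1.]);R=np.array(d["R"]);return -R.T@np.array(d["t"]),R.T@c
def onz(d,u,v,z):
    o,r=ray(d,u,v);return o+r*(z-o[2])/r[2]
def proj(d,X):
    f=d["img"].shape[0]/2/np.tan(np.radians(d["fovy"])/2)
    c=np.array(d["R"])@X+d["t"];return np.array([f*c[0]/c[2]+d["cx"],f*c[1]/c[2]+d["cy"]])
def masks(d):
    h=cv2.cvtColor(d["img"],cv2.COLOR_RGB2HSV);H,S,V=[h[:,:,i].astype(int) for i in range(3)]
    red=((H<5)|(H>174))&(S>180)&(V>90)
    wood=(H>7)&(H<22)&(S>60)&(V>90)
    white=(S<50)&(V>150)
    return [m.astype(np.uint8) for m in(red,wood,white)]
def comps(m,a=60):
    n,l,s,c=cv2.connectedComponentsWithStats(m,connectivity=8)
    return [(l==i,s[i],c[i]) for i in range(1,n) if s[i][4]>a]
def pts(m): 
    c,_=cv2.findContours(m.astype(np.uint8),cv2.RETR_EXTERNAL,cv2.CHAIN_APPROX_NONE);return max(c,key=len)[:,0,:].astype(float)
E
python3 - <<'E'
from h import *
for n in("top","side"):
    d=pickle.load(open(n+"0.pkl","rb"));r,w,wh=masks(d)
    print(n)
    for nm,m,z in(("red",r,.05),("wood",w,.105),("white",wh,.062)):
        for k,s,c in comps(m):
            p=pts(k); W=np.array([onz(d,u,v,z)[:2] for u,v in p])*1000
            rect=cv2.minAreaRect(W.astype(np.float32)); cc=cv2.minEnclosingCircle(W.astype(np.float32))
            if s[4]<6000: print(nm,s,c.round(),"rect",np.round(rect[0]),np.round(rect[1]),round(rect[2],1),"circ",np.round(cc[0]),round(cc[1]))
E
```

```text
top
red [ 352  121   55   76 1268] [385. 156.] rect [ 635. -578.] [238. 121.] 17.7 circ [ 619. -526.] 119
red [ 326  124   54   76 1919] [348. 167.] rect [ 596. -460.] [237. 115.] 17.8 circ [ 612. -511.] 119
red [261 158  37  24 485] [280. 168.] rect [ 598. -258.] [97. 67.] 39.4 circ [ 598. -259.] 56
red [242 162  26  38 568] [253. 181.] rect [ 556. -173.] [81. 88.] 28.3 circ [ 555. -174.] 59
red [280 176  23  37 520] [292. 193.] rect [ 513. -299.] [80. 83.] 26.2 circ [ 513. -298.] 57
red [245 191  39  27 598] [265. 205.] rect [ 473. -212.] [81. 86.] 23.1 circ [ 474. -212.] 59
wood [182 111  22  20 350] [192. 121.] rect [722.  -7.] [61. 57.] 89.4 circ [722.  -6.] 32
wood [362 130  26  46 392] [375. 153.] rect [ 622. -527.] [134.  25.] 19.9 circ [ 622. -529.] 68
wood [262 167  22  34 238] [273. 183.] rect [ 536. -236.] [102.  19.] 25.9 circ [ 534. -231.] 51
wood [ 458  199   54  102 4754] [487. 248.] rect [ 350. -820.] [148. 270.] 89.4 circ [ 351. -820.] 153
wood [388 246  38  49 495] [406. 270.] rect [ 297. -590.] [143.  27.] 31.6 circ [ 298. -592.] 72
wood [270 273  38  14 281] [289
[... 2767 characters left out ...]
c [ 301. -584.] 100
wood [209 259  51  34 699] [235. 269.] rect [ 614. -529.] [145. 113.] 19.2 circ [ 616. -531.] 87
white [270  67  38  16 451] [289.  75.] rect [175. 963.] [205. 210.] 43.3 circ [172. 964.] 108
white [ 44  89  44  33 550] [ 65. 105.] rect [-651.  126.] [102. 342.] 0.3 circ [-653.  126.] 177
white [ 31 112  11  14  99] [ 37. 119.] rect [-660.  -48.] [ 41. 133.] 49.4 circ [-652.  -38.] 67
white [  4 119  29  17 250] [ 20. 128.] rect [-652. -128.] [ 98. 127.] 0.7 circ [-656. -130.] 75
white [ 247  138   65   36 1078] [279. 155.] rect [456. 172.] [196. 195.] 73.2 circ [456. 173.] 134
white [130 264   6  25  66] [132. 276.] rect [ 331. -629.] [ 8. 95.] 31.6 circ [ 331. -629.] 47
```

```bash
python3 - <<'E'
from h import *
from scipy.spatial.transform import Rotation as Ro
d=pickle.load(open("top0.pkl","rb"));r,w,wh=masks(d)
m=np.zeros_like(r);m[150:225,235:310]=r[150:225,235:310]
P=np.argwhere(m)[:,::-1].astype(np.float32);hl=cv2.convexHull(P)[:,0]
for z in(.05,.03,0.04): 
    W=np.array([onz(d,u,v,z)[:2] for u,v in hl])*1000
    A=np.c_[2*W,np.ones(len(W))];x=np.linalg.lstsq(A,(W**2).sum(1),rcond=None)[0]
    print(z,x[:2],np.sqrt(x[2]+x[0]**2+x[1]**2))
d=pickle.load(open("side0.pkl","rb"));
for c in[(.534,-.235,.095),(.534,-.235,.105)]: print(proj(d,np.array(c)))
c,_=cv2.findContours((masks(d)[1][200:230,235:275]),cv2.RETR_EXTERNAL,cv2.CHAIN_APPROX_NONE)
c=max(c,key=len)[:,0]+[235,200];print(c.tolist())
q=[ 0.69607673,-0.12797581,0.12784744,-0.6948053];print(Ro.from_quat(q).as_matrix().round(3))
E
python3 - <<'E'
import cv2
i=cv2.imread('pics/side0.png')[190:250,220:290];cv2.imwrite('pics/c1.png',cv2.resize(i,None,fx=8,fy=8,interpolation=2))
E
```

```text
0.05 [ 535.04724392 -236.18513365] 89.13384298562208
0.03 [ 538.54599886 -237.60132356] 90.86266305781828
0.04 [ 536.79662139 -236.8932286 ] 89.99825302171939
[253.23590515 209.97177476]
[253.26135191 207.66496336]
[[245, 206], [244, 207], [243, 207], [242, 207], [241, 207], [240, 207], [239, 207], [239, 208], [238, 209], [238, 210], [239, 211], [239, 212], [240, 213], [240, 214], [240, 215], [240, 216], [240, 217], [240, 218], [240, 219], [240, 220], [240, 221], [240, 222], [240, 223], [240, 224], [239, 225], [240, 226], [241, 226], [242, 226], [243, 226], [242, 225], [242, 224], [242, 223], [242, 222], [241, 221], [241, 220], [241, 219], [241, 218], [241, 217], [241, 216], [241, 215], [241, 214], [242, 213], [243, 213], [244, 213], [245, 213], [246, 213], [247, 213], [248, 213], [249, 213], [250, 213], [251, 213], [252, 213], [253, 213], [254, 213], [255, 213], [256, 213], [257, 213], [258, 213], [259, 213], [260, 213], [261, 213], [262, 213], [263, 213], [264, 213], [265, 214], [266, 215], [266, 216], [266, 217], [266, 218], [265, 219], [265, 220], [265, 221], [265, 222], [264, 223], [263, 223], [262, 223], [263, 223], [264, 223], [265, 224], [265, 225], [265, 226], [266, 226], [267, 226], [267, 225], [267, 224], [268, 223], [269, 223], [270, 223], [269, 223], [268, 223], [267, 223], [266, 222], [266, 221], [266, 220], [266, 219], [266, 218], [266, 217], [266, 216], [266, 215], [267, 214], [268, 213], [268, 212], [268, 211], [268, 210], [269, 209], [268, 208], [267, 207], [266, 207], [265, 207], [264, 207], [263, 207], [262, 207], [261, 206], [260, 206], [259, 206], [258, 206], [257, 206], [256, 206], [255, 206], [254, 206], [253, 206], [252, 206], [251, 206], [250, 206], [249, 206], [248, 206], [247, 206], [246, 206]]
[[ 0.935 -0.001  0.356]
 [-0.356 -0.002  0.935]
 [ 0.    -1.    -0.002]]
```

View pics/c1.png

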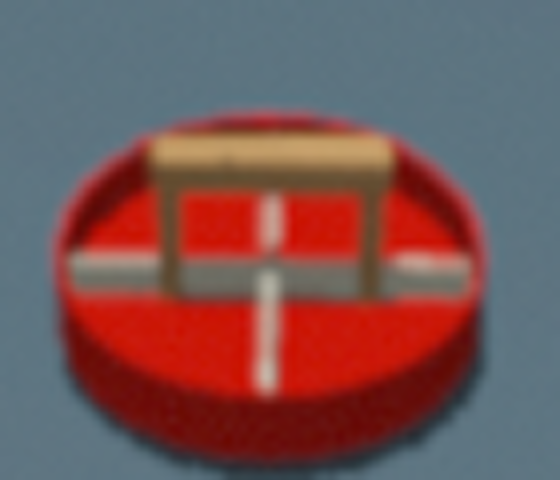

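The tray axis measures (535,-236) mm with the handle at 25.9°. The deck centre is (458,171) mm with its sides at -16.8° or 73.2°. Sizes match: 102 x 19 handle, 190 mm deck, rim about 90 mm radius. The handle takes the jaws at -64.1°, a twist of -133.3° from now.

Emit:
send_rows([
  {"hand": 0, "dx": 2.4, "dy": -3.0, "twist": -5.5},
  {"hand": 0, "dx": 2.4, "dy": -3.0, "twist": -5.5},
  {"hand": 0, "dx": 2.4, "dy": -3.0, "twist": -5.5},
  {"hand": 0, "dx": 2.4, "dy": -3.0, "twist": -5.5},
  {"hand": 0, "dx": 2.4, "dy": -3.0, "twist": -5.5},
  {"hand": 0, "dx": 2.4, "dy": -3.0, "twist": -5.5},
  {"hand": 0, "dx": 2.4, "dy": -3.0, "twist": -5.5},
  {"hand": 0, "dx": 2.4, "dy": -3.0, "twist": -5.5},
  {"hand": 0, "dx": 2.4, "dy": -3.0, "twist": -5.5},
  {"hand": 0, "dx": 2.4, "dy": -3.0, "twist": -5.5},
])

```text
$.motion[0]: bad value
```

Emit:
send_rows([
  {"hand": 0, "dx": 0.5, "dy": -4.0, "twist": -5.5},
  {"hand": 0, "dx": 0.5, "dy": -4.0, "twist": -5.5},
  {"hand": 0, "dx": 0.5, "dy": -4.0, "twist": -5.5},
  {"hand": 0, "dx": 0.5, "dy": -4.0, "twist": -5.5},
  {"hand": 0, "dx": 0.5, "dy": -4.0, "twist": -5.5},
  {"hand": 0, "dx": 0.5, "dy": -4.0, "twist": -5.5},
  {"hand": 0, "dx": 0.5, "dy": -4.0, "twist": -5.5},
  {"hand": 0, "dx": 0.5, "dy": -4.0, "twist": -5.5},
  {"hand": 0, "dx": 0.5, "dy": -4.0, "twist": -5.5},
  {"hand": 0, "dx": 0.5, "dy": -4.0, "twist": -5.5},
])

```text
$.motion[0]: bad value
```

Emit:
send_rows([
  {"hand": 0, "dx": 0.1, "dy": -4.0, "twist": -5.5},
  {"hand": 0, "dx": 0.1, "dy": -4.0, "twist": -5.5},
  {"hand": 0, "dx": 0.1, "dy": -4.0, "twist": -5.5},
  {"hand": 0, "dx": 0.1, "dy": -4.0, "twist": -5.5},
  {"hand": 0, "dz": -1.5},
  {"hand": 0},
])

```text
$.motion[0]: bad value
```

```bash
cat > st.py <<'E'
from plant import ctrl
import numpy as np
from scipy.spatial.transform import Rotation as Ro
s=ctrl.state();z=Ro.from_quat(s["orientation"]).as_matrix()[:,2];y=Ro.from_quat(s["orientation"]).as_matrix()[:,1]
print(round(s["time"],2),np.round(np.array(s["ee_pos"])*1000,1),"jaw",round(np.degrees(np.arctan2(z[1],z[0])),2),"y",y.round(4),"F",np.round(s["force"],2),"M",np.round(s["wrist_torque"],2),"w",round(s["width"]*1000,1),"q",np.round(s["joint_positions"],2))
E
python3 st.py
```

```text
0.1 [240.1 630.6 403.8] jaw 69.16 y [-4.0e-04 -1.6e-03 -1.0e+00] F [ 0.25  0.28 -0.06] M [ 0.07 -0.04  0.02] w 85.2 q [-1.32  0.48  0.02  1.56 -0.01  1.11 -0.08]
```

All keys are probably needed in every row.

Emit:
send_rows([
  {"hand": 0, "dx": 2.4, "dy": -3.0, "dz": 0, "twist": -5.5},
  {"hand": 0, "dx": 2.4, "dy": -3.0, "dz": 0, "twist": -5.5},
  {"hand": 0, "dx": 2.4, "dy": -3.0, "dz": 0, "twist": -5.5},
  {"hand": 0, "dx": 2.4, "dy": -3.0, "dz": 0, "twist": -5.5},
  {"hand": 0, "dx": 2.4, "dy": -3.0, "dz": 0, "twist": -5.5},
  {"hand": 0, "dx": 2.4, "dy": -3.0, "dz": 0, "twist": -5.5},
  {"hand": 0, "dx": 2.4, "dy": -3.0, "dz": 0, "twist": -5.5},
  {"hand": 0, "dx": 2.4, "dy": -3.0, "dz": 0, "twist": -5.5},
  {"hand": 0, "dx": 2.4, "dy": -3.0, "dz": 0, "twist": -5.5},
  {"hand": 0, "dx": 2.4, "dy": -3.0, "dz": 0, "twist": -5.5},
])

```text
time: 0.93
ee_pos: [0.4809, 0.3291, 0.4045]
orientation: [0.557, -0.436, 0.436, -0.557]
force: [1.2, 0.3, -1.0]
width: 0.0855
```

Emit:
send_rows([
  {"hand": 0, "dx": 0.5, "dy": -4.0, "dz": 0, "twist": -5.5},
  {"hand": 0, "dx": 0.5, "dy": -4.0, "dz": 0, "twist": -5.5},
  {"hand": 0, "dx": 0.5, "dy": -4.0, "dz": 0, "twist": -5.5},
  {"hand": 0, "dx": 0.5, "dy": -4.0, "dz": 0, "twist": -5.5},
  {"hand": 0, "dx": 0.5, "dy": -4.0, "dz": 0, "twist": -5.5},
  {"hand": 0, "dx": 0.5, "dy": -4.0, "dz": 0, "twist": -5.5},
  {"hand": 0, "dx": 0.5, "dy": -4.0, "dz": 0, "twist": -5.5},
  {"hand": 0, "dx": 0.5, "dy": -4.0, "dz": 0, "twist": -5.5},
  {"hand": 0, "dx": 0.5, "dy": -4.0, "dz": 0, "twist": -5.5},
  {"hand": 0, "dx": 0.5, "dy": -4.0, "dz": 0, "twist": -5.5},
])

```text
time: 1.77
ee_pos: [0.5298, -0.071, 0.4047]
orientation: [-0.293, 0.644, -0.644, 0.293]
force: [1.6, 1.1, -0.2]
width: 0.0857
```

Emit:
send_rows([
  {"hand": 0, "dx": 0.1, "dy": -4.0, "dz": 0, "twist": -5.5},
  {"hand": 0, "dx": 0.1, "dy": -4.0, "dz": 0, "twist": -5.5},
  {"hand": 0, "dx": 0.1, "dy": -4.0, "dz": 0, "twist": -5.5},
  {"hand": 0, "dx": 0.1, "dy": -4.0, "dz": 0, "twist": -5.5},
  {"hand": 0, "dx": 0, "dy": 0, "dz": -1.5, "twist": 0},
  {"hand": 0, "dx": 0, "dy": 0, "dz": 0, "twist": 0},
])

```text
time: 2.27
ee_pos: [0.5327, -0.2315, 0.3878]
orientation: [-0.165, 0.688, -0.688, 0.163]
force: [-0.5, 1.4, -0.5]
width: 0.0855
```

```bash
python3 st.py
```

```text
2.27 [ 532.7 -231.5  387.8] jaw -63.15 y [-3.3e-03 -6.0e-04 -1.0e+00] F [-0.53  1.41 -0.49] M [ 0.12  0.05 -0.03] w 85.5 q [-0.29  0.42  0.78  1.84 -0.34  1.02 -0.47]
```

Emit:
send_rows([
  {"hand": 0, "dx": 0.25, "dy": -0.45, "dz": -2.0, "twist": -1.0},
  {"hand": 0, "dx": 0, "dy": 0, "dz": -2.5, "twist": 0},
  {"hand": 0, "dx": 0, "dy": 0, "dz": -2.5, "twist": 0},
  {"hand": 0, "dx": 0, "dy": 0, "dz": -2.5, "twist": 0},
  {"hand": 0, "dx": 0, "dy": 0, "dz": -2.5, "twist": 0},
  {"hand": 0, "dx": 0, "dy": 0, "dz": -1.5, "twist": 0},
  {"hand": 0, "dx": 0, "dy": 0, "dz": -0.5, "twist": 0},
  {"hand": 0, "dx": 0, "dy": 0, "dz": 0, "twist": 0},
  {"hand": 0, "dx": 0, "dy": 0, "dz": 0, "twist": 0},
])

```text
time: 3.02
ee_pos: [0.5372, -0.2332, 0.2504]
orientation: [-0.16, 0.689, -0.689, 0.161]
force: [0.1, -0.4, 0.8]
width: 0.0855
```

```bash
python3 st.py; python3 - <<'E'
from plant import ctrl
import cv2
import numpy as np
a=[cv2.resize(ctrl.get_image(n)["img"][:,:,::-1][y:y+128,x:x+128],None,fx=3,fy=3,interpolation=2) for n,x,y in(("side",190,140),("top",210,125))]
cv2.imwrite("pics/g1.png",np.hstack(a))
E
```

```text
3.02 [ 537.2 -233.2  250.4] jaw -63.79 y [ 5.e-04  1.e-04 -1.e+00] F [ 0.09 -0.39  0.82] M [-0.06 -0.03 -0.04] w 85.5 q [-0.17  0.61  0.64  1.93 -0.51  0.77 -0.35]
```

View pics/g1.png

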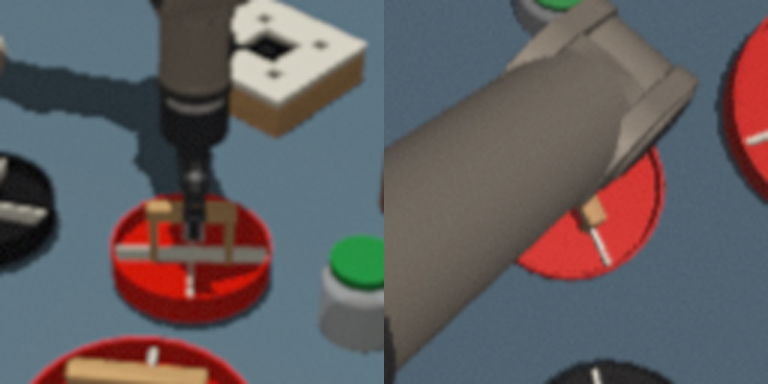

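The fingers straddle the handle near its middle (side crop, handle at about (190,215)). I'll trim about 3 mm along the bar and close.

Emit:
send_rows([
  {"hand": 0, "dx": -0.2, "dy": -0.3, "dz": -0.2, "twist": 0},
  {"hand": 0, "dx": 0, "dy": 0, "dz": 0, "twist": 0},
  {"hand": 255, "dx": 0, "dy": 0, "dz": 0, "twist": 0},
  {"hand": 255, "dx": 0, "dy": 0, "dz": 0, "twist": 0},
  {"hand": 255, "dx": 0, "dy": 0, "dz": 0, "twist": 0},
  {"hand": 255, "dx": 0, "dy": 0, "dz": 0, "twist": 0},
  {"hand": 255, "dx": 0, "dy": 0, "dz": 0, "twist": 0},
  {"hand": 255, "dx": 0, "dy": 0, "dz": 0, "twist": 0},
  {"hand": 255, "dx": 0, "dy": 0, "dz": 0, "twist": 0},
  {"hand": 255, "dx": 0, "dy": 0, "dz": 0, "twist": 0},
])

```text
time: 3.95
ee_pos: [0.5349, -0.237, 0.248]
orientation: [0.16, -0.689, 0.689, -0.16]
force: [0.9, -1.2, 1.2]
width: 0.0172
```

```bash
python3 st.py
```

```text
3.95 [ 534.9 -237.   248. ] jaw -63.87 y [ 8.e-04 -6.e-04 -1.e+00] F [ 0.91 -1.24  1.17] M [-0.29 -0.15 -0.1 ] w 17.2 q [-0.16  0.61  0.64  1.93 -0.51  0.77 -0.34]
```

Gripped, width 17.2 mm. Lifting.

Emit:
send_rows([
  {"hand": 255, "dx": 0, "dy": 0, "dz": 1.0, "twist": 0},
  {"hand": 255, "dx": 0, "dy": 0, "dz": 2.0, "twist": 0},
  {"hand": 255, "dx": 0, "dy": 0, "dz": 2.5, "twist": 0},
  {"hand": 255, "dx": 0, "dy": 0, "dz": 2.5, "twist": 0},
  {"hand": 255, "dx": 0, "dy": 0, "dz": 2.5, "twist": 0},
  {"hand": 255, "dx": 0, "dy": 0, "dz": 2.0, "twist": 0},
  {"hand": 255, "dx": 0, "dy": 0, "dz": 0.5, "twist": 0},
  {"hand": 255, "dx": 0, "dy": 0, "dz": 0, "twist": 0},
  {"hand": 255, "dx": 0, "dy": 0, "dz": 0, "twist": 0},
])

```text
time: 4.7
ee_pos: [0.5342, -0.236, 0.3766]
orientation: [-0.161, 0.689, -0.688, 0.16]
force: [-0.4, 0.4, -5.4]
width: 0.0173
```

```bash
python3 st.py; python3 - <<'E'
from plant import ctrl
import cv2
cv2.imwrite("pics/l1.png",ctrl.get_image("side")["img"][:,:,::-1])
E
```

```text
4.7 [ 534.2 -236.   376.6] jaw -63.82 y [-0.0017  0.0011 -1.    ] F [-0.38  0.44 -5.35] M [ 0.05  0.06 -0.01] w 17.3 q [-0.27  0.44  0.77  1.85 -0.36  1.   -0.46]
```

View pics/l1.png

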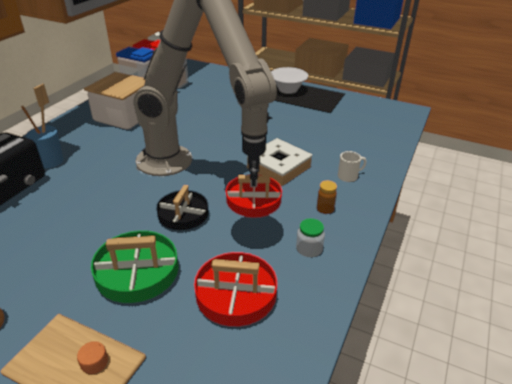

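Lifted; the side view shows the tray hanging level at (253,195), with 5.4 N on the wrist. Next I'll move it over the base.

Emit:
send_rows([
  {"hand": 255, "dx": -0.3, "dy": 1.5, "dz": 0, "twist": 1.5},
  {"hand": 255, "dx": -0.6, "dy": 3.0, "dz": 0, "twist": 3},
  {"hand": 255, "dx": -0.6, "dy": 3.5, "dz": 0, "twist": 3},
  {"hand": 255, "dx": -0.6, "dy": 3.5, "dz": 0, "twist": 3},
  {"hand": 255, "dx": -0.6, "dy": 3.5, "dz": 0, "twist": 3},
  {"hand": 255, "dx": -0.6, "dy": 3.5, "dz": 0, "twist": 3},
  {"hand": 255, "dx": -0.6, "dy": 3.5, "dz": 0, "twist": 3},
  {"hand": 255, "dx": -0.6, "dy": 3.5, "dz": 0, "twist": 3},
  {"hand": 255, "dx": -0.6, "dy": 3.5, "dz": 0, "twist": 3},
  {"hand": 255, "dx": -0.6, "dy": 3.5, "dz": 0, "twist": 3},
])

```text
time: 5.58
ee_pos: [0.4763, 0.0898, 0.3763]
orientation: [-0.326, 0.628, -0.628, 0.324]
force: [1.1, 0.4, -6.1]
width: 0.0172
```

Emit:
send_rows([
  {"hand": 255, "dx": -0.6, "dy": 3.5, "dz": 0, "twist": 3},
  {"hand": 255, "dx": -0.6, "dy": 2.7, "dz": 0, "twist": 3},
  {"hand": 255, "dx": -0.6, "dy": 1.5, "dz": 0, "twist": 3},
  {"hand": 255, "dx": 0, "dy": 0.5, "dz": 0, "twist": 0},
  {"hand": 255, "dx": 0, "dy": 0, "dz": 0, "twist": 0},
  {"hand": 255, "dx": 0, "dy": 0, "dz": 0, "twist": 0},
])

```text
time: 6.08
ee_pos: [0.4597, 0.1691, 0.377]
orientation: [0.373, -0.601, 0.601, -0.372]
force: [0.4, -1.1, -5.1]
width: 0.0169
```

```bash
python3 st.py; python3 - <<'E'
from plant import ctrl
import cv2,pickle,numpy as np
a=[]
for n in("side","top"):
    d=ctrl.get_image(n);pickle.dump(d,open(n+"1.pkl","wb"))
    x,y=(210,60) if n=="side" else (70,150)
    a.append(cv2.resize(d["img"][y:y+130,x:x+130,::-1],None,fx=3,fy=3,interpolation=2))
cv2.imwrite("pics/b1.png",np.hstack(a))
E
```

```text
6.08 [459.7 169.1 377. ] jaw -26.44 y [-0.001  -0.0017 -1.    ] F [ 0.39 -1.14 -5.08] M [-0.03  0.01 -0.03] w 16.9 q [-0.95  0.22  0.55  2.05 -0.14  0.91 -0.79]
```

View pics/b1.png

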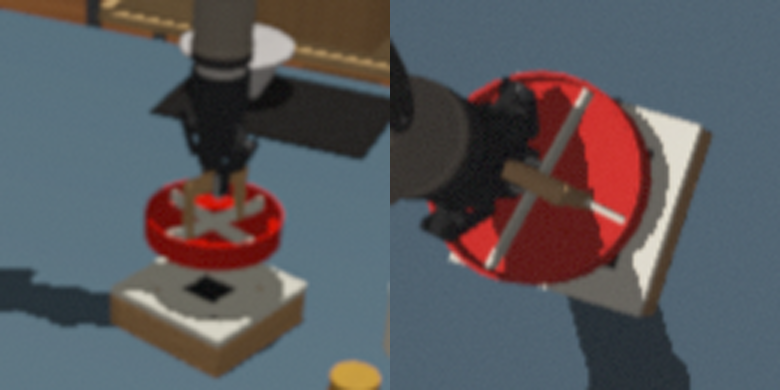

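```bash
cat > rim.py <<'E'
from h import *
import sys
def rim(d,box,z,guess):
    r=masks(d)[0];m=np.zeros_like(r);x0,y0,x1,y1=box;m[y0:y1,x0:x1]=r[y0:y1,x0:x1]
    P=np.argwhere(m)[:,::-1].astype(np.float32);hl=cv2.convexHull(P)[:,0]
    W=np.array([onz(d,u,v,z)[:2] for u,v in hl])*1000
    k=np.abs(np.linalg.norm(W-guess,axis=1)-91)<9;W=W[k]
    A=2*W;  # fixed radius fit
    from scipy.optimize import least_squares
    f=least_squares(lambda c:np.linalg.norm(W-c[:2],axis=1)-c[2],[*guess,91],loss="soft_l1")
    g=least_squares(lambda c:np.linalg.norm(W-c[:2],axis=1)-91,guess,loss="soft_l1")
    return f.x.round(1),g.x.round(1),k.sum()
E
python3 - <<'E'
from rim import *
print(rim(pickle.load(open("top0.pkl","rb")),(235,150,310,225),.05,(535,-236)))
print(rim(pickle.load(open("top1.pkl","rb")),(80,165,160,250),.179,(459.7,169)))
print(rim(pickle.load(open("side0.pkl","rb")),(220,200,285,250),.05,(535,-236)))
d=pickle.load(open("side1.pkl","rb"))
print(rim(d,(255,115,310,155),.179,(459.7,169)))
E
```

```text
(array([ 535.1, -236.2,   89.1]), array([ 535.6, -235.3]), np.int64(34))
(array([459.9, 165.6,  89.9]), array([460.1, 166. ]), np.int64(30))
(array([ 536.9, -239.3,   88.2]), array([ 539., -243.]), np.int64(11))
(array([461.4, 164.8,  87.1]), array([462.8, 158.7]), np.int64(10))
```

Emit:
send_rows([
  {"hand": 255, "dx": 0, "dy": 0.2, "dz": -1.5, "twist": 0},
  {"hand": 255, "dx": 0, "dy": 0, "dz": -2.0, "twist": 0},
  {"hand": 255, "dx": 0, "dy": 0, "dz": -1.5, "twist": 0},
  {"hand": 255, "dx": 0, "dy": 0, "dz": -0.8, "twist": 0},
  {"hand": 255, "dx": 0, "dy": 0, "dz": 0, "twist": 0},
  {"hand": 255, "dx": 0, "dy": 0, "dz": 0, "twist": 0},
])

```text
time: 6.68
ee_pos: [0.46, 0.1715, 0.3198]
orientation: [0.373, -0.601, 0.601, -0.372]
force: [-0.1, 0.4, -4.9]
width: 0.0169
```

```bash
python3 st.py; python3 - <<'E'
from plant import ctrl
from rim import *
a=[]
for n in("side","top"):
    d=ctrl.get_image(n);pickle.dump(d,open(n+"2.pkl","wb"))
    x,y=(210,60) if n=="side" else (70,150)
    a.append(cv2.resize(d["img"][y:y+130,x:x+130,::-1],None,fx=3,fy=3,interpolation=2))
cv2.imwrite("pics/b2.png",np.hstack(a))
z=.319-.1955-.0025
print(rim(d,(80,165,160,250),z,(459.7,169)))
r=masks(d)[0];m=np.zeros_like(r);m[165:250,80:160]=r[165:250,80:160]
P=np.argwhere(m)[:,::-1].astype(np.float32);hl=cv2.convexHull(P)[:,0]
for u,v in hl:
    W=onz(d,u,v,z)[:2]*1000-[460,170]; print(int(u),int(v),round(np.degrees(np.arctan2(W[1],W[0]))),round(np.hypot(*W),1))
E
```

```text
6.68 [460.  171.5 319.8] jaw -26.44 y [-2.e-04 -6.e-04 -1.e+00] F [-0.05  0.42 -4.87] M [ 0.02 -0.04 -0.05] w 16.9 q [-0.92  0.31  0.52  2.1  -0.22  0.79 -0.73]
(array([460.7, 168.4,  89.1]), array([460.3, 169.8]), np.int64(29))
158 213 -94 90.6
157 219 -105 91.1
156 222 -110 91.1
153 228 -121 91.2
151 231 -127 91.5
146 236 -139 91.0
143 238 -145 90.3
135 241 -159 87.1
128 243 -172 87.5
123 243 179 86.5
117 242 168 85.4
112 241 159 86.6
107 239 149 87.6
104 237 143 87.8
100 233 133 87.5
92 220 105 91.3
105 186 40 90.5
106 185 38 91.0
112 182 26 89.6
118 180 15 88.9
123 179 6 89.0
132 179 -10 89.6
138 181 -21 88.6
142 183 -30 88.3
148 187 -43 89.1
153 192 -56 90.7
155 195 -62 91.3
157 200 -71 91.2
158 206 -82 90.6
```

View pics/b2.png

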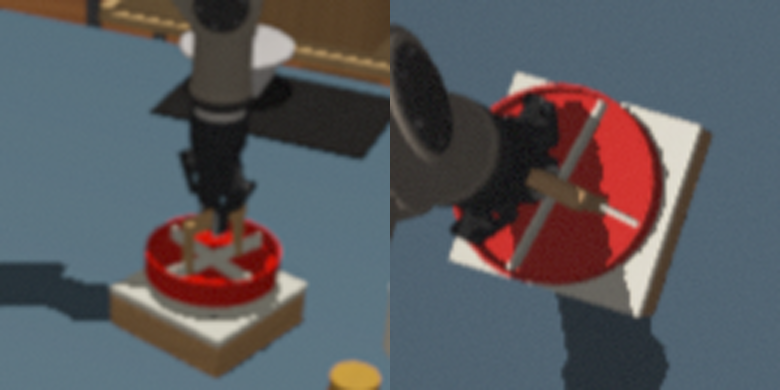

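The tray is about 2 mm off the deck centre. I'll trim that and lower gently.

Emit:
send_rows([
  {"hand": 255, "dx": -0.15, "dy": 0.1, "dz": -0.3, "twist": 0},
  {"hand": 255, "dx": 0, "dy": 0, "dz": -0.3, "twist": 0},
  {"hand": 255, "dx": 0, "dy": 0, "dz": -0.2, "twist": 0},
  {"hand": 255, "dx": 0, "dy": 0, "dz": 0, "twist": 0},
  {"hand": 255, "dx": 0, "dy": 0, "dz": 0, "twist": 0},
])

```text
time: 7.2
ee_pos: [0.4581, 0.1734, 0.3116]
orientation: [0.373, -0.601, 0.601, -0.373]
force: [-0.7, 0.2, -5.2]
width: 0.0169
```

```bash
python3 st.py
```

```text
7.2 [458.1 173.4 311.6] jaw -26.34 y [-2.e-04 -1.e-04 -1.e+00] F [-0.7   0.24 -5.18] M [-0.04  0.02 -0.03] w 16.9 q [-0.91  0.32  0.51  2.11 -0.23  0.77 -0.72]
```

Emit:
send_rows([
  {"hand": 255, "dx": 0, "dy": 0, "dz": -0.1, "twist": 0},
  {"hand": 255, "dx": 0, "dy": 0, "dz": 0, "twist": 0},
])

```text
time: 7.37
ee_pos: [0.4582, 0.1734, 0.3107]
orientation: [0.373, -0.601, 0.601, -0.373]
force: [0.4, -0.3, -5.4]
width: 0.017
```

Emit:
send_rows([
  {"hand": 255, "dx": 0, "dy": 0, "dz": -0.1, "twist": 0},
  {"hand": 255, "dx": 0, "dy": 0, "dz": 0, "twist": 0},
])

```text
time: 7.53
ee_pos: [0.4583, 0.1733, 0.3099]
orientation: [-0.373, 0.601, -0.601, 0.373]
force: [-0.6, 0.5, -2.5]
width: 0.0171
```

```bash
python3 st.py
```

```text
7.53 [458.3 173.3 309.9] jaw -26.35 y [ 1.e-04  2.e-04 -1.e+00] F [-0.61  0.55 -2.49] M [-0.03  0.13  0.03] w 17.1 q [-0.91  0.33  0.51  2.11 -0.23  0.76 -0.72]
```

Contact came at TCP z 0.310, as predicted. I'll press lightly and turn clockwise.

Emit:
send_rows([
  {"hand": 255, "dx": 0, "dy": 0, "dz": -0.1, "twist": 0},
  {"hand": 255, "dx": 0, "dy": 0, "dz": 0, "twist": 0},
])

```text
time: 7.7
ee_pos: [0.4585, 0.1732, 0.3098]
orientation: [-0.373, 0.601, -0.601, 0.373]
force: [-5.4, -1.8, 11.8]
width: 0.0172
```

Emit:
send_rows([
  {"hand": 255, "dx": 0, "dy": 0, "dz": 0, "twist": -1},
  {"hand": 255, "dx": 0, "dy": 0, "dz": 0, "twist": -1},
])

```text
time: 7.87
ee_pos: [0.4587, 0.1735, 0.3099]
orientation: [-0.362, 0.607, -0.607, 0.363]
force: [-2.4, -0.9, 7.4]
width: 0.0168
```

```bash
python3 st.py
```

```text
7.87 [458.7 173.5 309.9] jaw -28.31 y [ 0.0012  0.001  -1.    ] F [-2.41 -0.92  7.36] M [-0.17  0.51  0.49] w 16.8 q [-0.92  0.33  0.52  2.11 -0.23  0.76 -0.75]
```

Emit:
send_rows([
  {"hand": 255, "dx": 0, "dy": 0, "dz": 0, "twist": -1},
  {"hand": 255, "dx": 0, "dy": 0, "dz": 0, "twist": -1},
])

```text
time: 8.03
ee_pos: [0.4589, 0.1736, 0.3098]
orientation: [-0.351, 0.613, -0.613, 0.353]
force: [-1.3, -0.6, 6.8]
width: 0.0169
```

Emit:
send_rows([
  {"hand": 255, "dx": 0, "dy": 0, "dz": 0, "twist": -1},
  {"hand": 255, "dx": 0, "dy": 0, "dz": 0, "twist": -1},
])

```text
time: 8.2
ee_pos: [0.459, 0.1737, 0.3099]
orientation: [-0.34, 0.619, -0.619, 0.342]
force: [-0.1, -0.5, 5.3]
width: 0.0173
```

Emit:
send_rows([
  {"hand": 255, "dx": 0, "dy": 0, "dz": 0, "twist": -1},
  {"hand": 255, "dx": 0, "dy": 0, "dz": 0, "twist": -1},
])

```text
time: 8.37
ee_pos: [0.4591, 0.1738, 0.3099]
orientation: [-0.329, 0.625, -0.625, 0.331]
force: [-0.7, -0.4, 5.3]
width: 0.0173
```

```bash
python3 st.py
```

```text
8.37 [459.1 173.8 309.9] jaw -34.31 y [ 0.0027  0.0015 -1.    ] F [-0.66 -0.36  5.29] M [-0.    0.19  0.43] w 17.3 q [-0.94  0.33  0.54  2.11 -0.25  0.76 -0.84]
```

Emit:
send_rows([
  {"hand": 255, "dx": -0.1, "dy": -0.1, "dz": 0, "twist": -1},
  {"hand": 255, "dx": 0, "dy": 0, "dz": 0, "twist": -1},
])

```text
time: 8.53
ee_pos: [0.4582, 0.1729, 0.3099]
orientation: [-0.318, 0.631, -0.631, 0.32]
force: [1.2, 1.1, 6.7]
width: 0.0171
```

Emit:
send_rows([
  {"hand": 255, "dx": 0, "dy": 0, "dz": 0, "twist": -1},
  {"hand": 255, "dx": 0, "dy": 0, "dz": 0, "twist": -1},
])

```text
time: 8.7
ee_pos: [0.4582, 0.1729, 0.3098]
orientation: [-0.307, 0.636, -0.636, 0.309]
force: [-0.3, 1.2, 7.5]
width: 0.0173
```

Emit:
send_rows([
  {"hand": 255, "dx": 0, "dy": 0, "dz": 0, "twist": -1},
  {"hand": 255, "dx": 0, "dy": 0, "dz": 0, "twist": -1},
])

```text
time: 8.87
ee_pos: [0.4581, 0.1728, 0.3098]
orientation: [-0.296, 0.642, -0.642, 0.298]
force: [-0.2, 0.4, 8.1]
width: 0.0174
```

Emit:
send_rows([
  {"hand": 255, "dx": 0, "dy": 0, "dz": 0, "twist": -1},
  {"hand": 255, "dx": 0, "dy": 0, "dz": 0, "twist": -1},
])

```text
time: 9.03
ee_pos: [0.4581, 0.1728, 0.3098]
orientation: [-0.285, 0.647, -0.647, 0.287]
force: [0.1, 0.7, 7.4]
width: 0.0173
```

```bash
python3 st.py
```

```text
9.03 [458.1 172.8 309.8] jaw -42.34 y [ 0.0026  0.0013 -1.    ] F [0.08 0.73 7.38] M [-0.03  0.08  0.57] w 17.3 q [-0.97  0.33  0.58  2.11 -0.26  0.76 -0.96]
```

Emit:
send_rows([
  {"hand": 255, "dx": 0, "dy": 0, "dz": 0, "twist": -1},
  {"hand": 255, "dx": 0, "dy": 0, "dz": 0, "twist": -1},
])

```text
time: 9.2
ee_pos: [0.4581, 0.1727, 0.3098]
orientation: [-0.273, 0.652, -0.652, 0.275]
force: [-0.4, -0.4, 8.3]
width: 0.0173
```

Emit:
send_rows([
  {"hand": 255, "dx": 0, "dy": 0, "dz": 0, "twist": -1},
  {"hand": 255, "dx": 0, "dy": 0, "dz": 0, "twist": -1},
])

```text
time: 9.37
ee_pos: [0.4581, 0.1728, 0.3098]
orientation: [-0.262, 0.656, -0.656, 0.264]
force: [-0.4, 0.2, 8.9]
width: 0.0174
```

Emit:
send_rows([
  {"hand": 255, "dx": 0, "dy": 0, "dz": 0, "twist": -1},
  {"hand": 255, "dx": 0, "dy": 0, "dz": 0, "twist": -1},
])

```text
time: 9.53
ee_pos: [0.4581, 0.1728, 0.3098]
orientation: [-0.25, 0.661, -0.661, 0.252]
force: [-0.9, -0.5, 7.6]
width: 0.017
```

Emit:
send_rows([
  {"hand": 255, "dx": 0, "dy": 0, "dz": 0, "twist": -1},
  {"hand": 255, "dx": 0, "dy": 0, "dz": 0, "twist": -1},
])

```text
time: 9.7
ee_pos: [0.4581, 0.1727, 0.3099]
orientation: [-0.239, 0.665, -0.665, 0.241]
force: [0.3, 0.9, 8.3]
width: 0.017
```

```bash
python3 st.py
```

```text
9.7 [458.1 172.7 309.9] jaw -50.34 y [ 0.0026  0.0013 -1.    ] F [0.33 0.88 8.33] M [0.01 0.12 0.58] w 17.0 q [-0.99  0.34  0.61  2.11 -0.28  0.76 -1.08]
```

Emit:
send_rows([
  {"hand": 255, "dx": 0, "dy": 0, "dz": 0, "twist": -1},
  {"hand": 255, "dx": 0, "dy": 0, "dz": 0, "twist": -1},
])

```text
time: 9.87
ee_pos: [0.4581, 0.1728, 0.3099]
orientation: [-0.227, 0.669, -0.669, 0.229]
force: [-0.4, 0.0, 8.2]
width: 0.0174
```

Emit:
send_rows([
  {"hand": 255, "dx": 0, "dy": 0, "dz": 0, "twist": -1},
  {"hand": 255, "dx": 0, "dy": 0, "dz": 0, "twist": -1},
])

```text
time: 10.03
ee_pos: [0.4581, 0.1728, 0.3099]
orientation: [-0.215, 0.673, -0.673, 0.218]
force: [-0.5, 0.9, 8.6]
width: 0.0172
```

Emit:
send_rows([
  {"hand": 255, "dx": 0, "dy": 0, "dz": 0, "twist": -1},
  {"hand": 255, "dx": 0, "dy": 0, "dz": 0, "twist": -1},
])

```text
time: 10.2
ee_pos: [0.4581, 0.1728, 0.3098]
orientation: [-0.204, 0.677, -0.677, 0.206]
force: [-0.1, 0.5, 8.9]
width: 0.0171
```

Emit:
send_rows([
  {"hand": 255, "dx": 0, "dy": 0, "dz": 0, "twist": -1},
  {"hand": 255, "dx": 0, "dy": 0, "dz": 0, "twist": -1},
])

```text
time: 10.37
ee_pos: [0.4581, 0.1728, 0.3098]
orientation: [-0.192, 0.681, -0.68, 0.194]
force: [-0.1, 1.5, 7.7]
width: 0.017
```

```bash
python3 st.py
```

```text
10.37 [458.1 172.8 309.8] jaw -58.34 y [ 0.0027  0.0014 -1.    ] F [-0.12  1.55  7.7 ] M [ 0.07 -0.    0.51] w 17.0 q [-1.02  0.35  0.65  2.11 -0.3   0.77 -1.2 ]
```

Emit:
send_rows([
  {"hand": 255, "dx": 0, "dy": 0, "dz": 0, "twist": -1},
  {"hand": 255, "dx": 0, "dy": 0, "dz": 0, "twist": -1},
])

```text
time: 10.53
ee_pos: [0.4581, 0.1729, 0.3097]
orientation: [-0.18, 0.684, -0.683, 0.182]
force: [1.0, 1.3, 7.0]
width: 0.0172
```

Emit:
send_rows([
  {"hand": 255, "dx": 0, "dy": 0, "dz": 0, "twist": -1},
  {"hand": 255, "dx": 0, "dy": 0, "dz": 0, "twist": -1},
])

```text
time: 10.7
ee_pos: [0.458, 0.173, 0.3096]
orientation: [-0.168, 0.687, -0.686, 0.17]
force: [0.4, 1.2, 4.2]
width: 0.017
```

Emit:
send_rows([
  {"hand": 255, "dx": 0, "dy": 0, "dz": 0, "twist": -1},
  {"hand": 255, "dx": 0, "dy": 0, "dz": 0, "twist": -1},
])

```text
time: 10.87
ee_pos: [0.4576, 0.1728, 0.309]
orientation: [-0.156, 0.69, -0.689, 0.157]
force: [1.2, 1.7, -0.6]
width: 0.0173
```

Emit:
send_rows([
  {"hand": 255, "dx": 0, "dy": 0, "dz": 0, "twist": -1},
  {"hand": 255, "dx": 0, "dy": 0, "dz": 0, "twist": -1},
])

```text
time: 11.03
ee_pos: [0.4562, 0.1717, 0.3078]
orientation: [0.145, -0.692, 0.693, -0.143]
force: [-0.8, -0.6, -5.9]
width: 0.017
```

```bash
python3 st.py
```

```text
11.03 [456.2 171.7 307.8] jaw -66.49 y [-0.0029 -0.0016 -1.    ] F [-0.83 -0.63 -5.91] M [-0.04  0.03  0.01] w 17.0 q [-1.05  0.36  0.68  2.12 -0.32  0.77 -1.32]
```

The force released: the lugs are over the sockets at jaw -66.5°. I'll lower, re-centring by about 1.5 mm.

Emit:
send_rows([
  {"hand": 255, "dx": 0.1, "dy": 0, "dz": -0.1, "twist": 0},
  {"hand": 255, "dx": 0, "dy": 0, "dz": 0, "twist": 0},
])

```text
time: 11.2
ee_pos: [0.4576, 0.1719, 0.3069]
orientation: [0.145, -0.692, 0.692, -0.144]
force: [0.9, 0.1, -5.0]
width: 0.0166
```

```bash
python3 st.py
```

```text
11.2 [457.6 171.9 306.9] jaw -66.37 y [-0.0017 -0.0013 -1.    ] F [ 0.89  0.11 -4.96] M [ 0.01 -0.04  0.01] w 16.6 q [-1.04  0.36  0.68  2.12 -0.32  0.77 -1.32]
```

Emit:
send_rows([
  {"hand": 255, "dx": 0, "dy": 0, "dz": -0.1, "twist": 0},
  {"hand": 255, "dx": 0, "dy": 0, "dz": 0, "twist": 0},
])

```text
time: 11.37
ee_pos: [0.4579, 0.1721, 0.3063]
orientation: [0.145, -0.692, 0.692, -0.145]
force: [1.0, -0.4, -4.5]
width: 0.0169
```

```bash
python3 st.py
```

```text
11.37 [457.9 172.1 306.3] jaw -66.36 y [-8.e-04 -5.e-04 -1.e+00] F [ 0.98 -0.36 -4.45] M [-0.04  0.01 -0.02] w 16.9 q [-1.04  0.36  0.68  2.12 -0.33  0.77 -1.31]
```

Emit:
send_rows([
  {"hand": 255, "dx": 0, "dy": 0, "dz": -0.1, "twist": 0},
  {"hand": 255, "dx": 0, "dy": 0, "dz": -0.1, "twist": 0},
  {"hand": 255, "dx": 0, "dy": 0, "dz": 0, "twist": 0},
])

```text
time: 11.62
ee_pos: [0.4581, 0.1723, 0.3045]
orientation: [0.145, -0.692, 0.692, -0.145]
force: [-0.2, 0.3, -4.6]
width: 0.0173
```

Emit:
send_rows([
  {"hand": 255, "dx": 0, "dy": 0, "dz": -0.1, "twist": 0},
  {"hand": 255, "dx": 0, "dy": 0, "dz": -0.1, "twist": 0},
  {"hand": 255, "dx": 0, "dy": 0, "dz": 0, "twist": 0},
])

```text
time: 11.87
ee_pos: [0.4581, 0.1723, 0.3025]
orientation: [0.145, -0.692, 0.692, -0.145]
force: [0.4, -0.2, -5.5]
width: 0.0171
```

```bash
python3 st.py
```

```text
11.87 [458.1 172.3 302.5] jaw -66.34 y [-2.e-04 -2.e-04 -1.e+00] F [ 0.38 -0.16 -5.54] M [-0.01 -0.01 -0.01] w 17.1 q [-1.04  0.37  0.67  2.12 -0.33  0.76 -1.31]
```

Emit:
send_rows([
  {"hand": 255, "dx": 0, "dy": 0, "dz": -0.1, "twist": 0},
  {"hand": 255, "dx": 0, "dy": 0, "dz": -0.1, "twist": 0},
  {"hand": 255, "dx": 0, "dy": 0, "dz": 0, "twist": 0},
])

```text
time: 12.12
ee_pos: [0.4581, 0.1723, 0.3005]
orientation: [0.145, -0.692, 0.692, -0.145]
force: [-0.4, 0.8, -5.4]
width: 0.0167
```

Emit:
send_rows([
  {"hand": 255, "dx": 0, "dy": 0, "dz": -0.1, "twist": 0},
  {"hand": 255, "dx": 0, "dy": 0, "dz": 0, "twist": 0},
])

```text
time: 12.28
ee_pos: [0.4583, 0.1723, 0.3]
orientation: [-0.145, 0.692, -0.692, 0.145]
force: [-1.2, -0.6, -0.3]
width: 0.0173
```

```bash
python3 st.py
```

```text
12.28 [458.3 172.3 300. ] jaw -66.35 y [-2.e-04  3.e-04 -1.e+00] F [-1.16 -0.59 -0.28] M [-0.14  0.32 -0.01] w 17.3 q [-1.03  0.37  0.67  2.12 -0.34  0.75 -1.3 ]
```

The foot is on the deck: z 0.300, 10 mm below the deck contact height, and the wrist is unloaded. I'll hold, look, then release.

Emit:
send_rows([
  {"hand": 255, "dx": 0, "dy": 0, "dz": 0, "twist": 0},
  {"hand": 255, "dx": 0, "dy": 0, "dz": 0, "twist": 0},
  {"hand": 255, "dx": 0, "dy": 0, "dz": 0, "twist": 0},
])

```text
time: 12.53
ee_pos: [0.4582, 0.1723, 0.2999]
orientation: [-0.145, 0.692, -0.692, 0.145]
force: [-2.4, -1.4, 1.7]
width: 0.0171
```

```bash
python3 st.py; python3 - <<'E'
from plant import ctrl
from rim import *
a=[]
for n in("side","top"):
    d=ctrl.get_image(n)
    x,y=(210,60) if n=="side" else (70,150)
    a.append(cv2.resize(d["img"][y:y+130,x:x+130,::-1],None,fx=3,fy=3,interpolation=2))
cv2.imwrite("pics/b3.png",np.hstack(a))
print(rim(d,(80,165,160,250),.062+.04,(458,172)))
E
```

```text
12.53 [458.2 172.3 299.9] jaw -66.35 y [ 1.e-04  2.e-04 -1.e+00] F [-2.39 -1.43  1.66] M [-0.2   0.53  0.  ] w 17.1 q [-1.03  0.37  0.67  2.12 -0.34  0.75 -1.3 ]
(array([458.1, 168.3,  89.3]), array([457.3, 169.5]), np.int64(24))
```

View pics/b3.png

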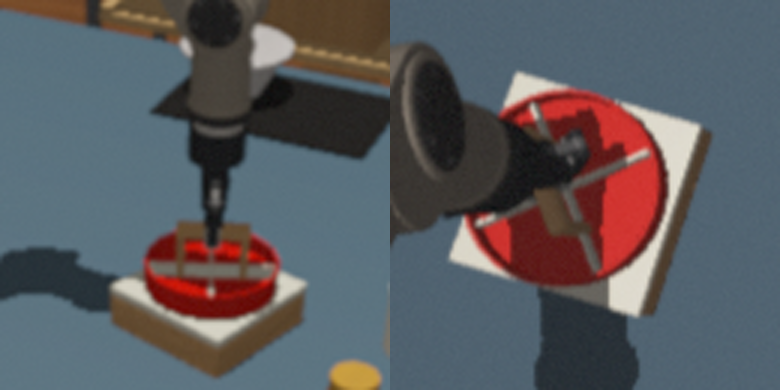

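The side view shows the tray sitting level and low on the deck at about (281,152) in the full picture, centred in both views. Releasing and retreating.

Emit:
send_rows([
  {"hand": 0, "dx": 0, "dy": 0, "dz": 0, "twist": 0},
  {"hand": 0, "dx": 0, "dy": 0, "dz": 0, "twist": 0},
  {"hand": 0, "dx": 0, "dy": 0, "dz": 0, "twist": 0},
  {"hand": 0, "dx": 0, "dy": 0, "dz": 0, "twist": 0},
  {"hand": 0, "dx": 0, "dy": 0, "dz": 0, "twist": 0},
  {"hand": 0, "dx": 0, "dy": 0, "dz": 0, "twist": 0},
  {"hand": 0, "dx": 0, "dy": 0, "dz": 0, "twist": 0},
  {"hand": 0, "dx": 0, "dy": 0, "dz": 0, "twist": 0},
])

```text
time: 13.3
ee_pos: [0.4582, 0.1723, 0.2997]
orientation: [0.145, -0.692, 0.692, -0.145]
force: [0.0, 0.7, 0.4]
width: 0.0855
```

Emit:
send_rows([
  {"hand": 0, "dx": 0, "dy": 0, "dz": 1, "twist": 0},
  {"hand": 0, "dx": 0, "dy": 0, "dz": 2, "twist": 0},
  {"hand": 0, "dx": 0, "dy": 0, "dz": 2.5, "twist": 0},
  {"hand": 0, "dx": 0, "dy": 0, "dz": 2.5, "twist": 0},
  {"hand": 0, "dx": 0, "dy": 0, "dz": 2.5, "twist": 0},
  {"hand": 0, "dx": 0, "dy": 0, "dz": 2, "twist": 0},
  {"hand": 0, "dx": -1, "dy": 2.5, "dz": 0, "twist": 0},
  {"hand": 0, "dx": -1, "dy": 3.5, "dz": 0, "twist": 0},
  {"hand": 0, "dx": -1, "dy": 3.5, "dz": 0, "twist": 0},
  {"hand": 0, "dx": -1, "dy": 3.5, "dz": 0, "twist": 0},
])

```text
time: 14.13
ee_pos: [0.4177, 0.3033, 0.4259]
orientation: [-0.144, 0.693, -0.692, 0.145]
force: [0.3, 0.9, 0.3]
width: 0.0853
```

Emit:
send_rows([
  {"hand": 0, "dx": -1, "dy": 3.5, "dz": 0, "twist": 0},
  {"hand": 0, "dx": -1, "dy": 3, "dz": 0, "twist": 0},
  {"hand": 0, "dx": 0, "dy": 0, "dz": 0, "twist": 0},
  {"hand": 0, "dx": 0, "dy": 0, "dz": 0, "twist": 0},
  {"hand": 0, "dx": 0, "dy": 0, "dz": 0, "twist": 0},
  {"hand": 0, "dx": 0, "dy": 0, "dz": 0, "twist": 0},
])

```text
time: 14.63
ee_pos: [0.3989, 0.3658, 0.4251]
orientation: [0.144, -0.692, 0.692, -0.144]
force: [-0.7, 0.2, 0.1]
width: 0.0857
```

```bash
python3 st.py; python3 - <<'E'
from plant import ctrl
from rim import *
for n in("side","top"):
    d=ctrl.get_image(n);cv2.imwrite(f"pics/{n}4.png",d["img"][:,:,::-1])
    if n=="side":
        for z in(.102,.112): print(z,rim(d,(240,120,320,175),z,(458,172)))
    else:
        for z in(.102,.112): print(z,rim(d,(80,165,175,250),z,(458,172)))
    for k,s,c in comps(masks(d)[1],150):
        if 400>s[0]>70 and n=="top": 
            W=np.array([onz(d,u,v,.157)[:2] for u,v in pts(k)])*1000;print(c.round(),np.round(cv2.minAreaRect(W.astype(np.float32))[0]),cv2.minAreaRect(W.astype(np.float32))[1:])
E
```

```text
14.63 [398.9 365.8 425.1] jaw -66.48 y [ 3.e-04 -2.e-04 -1.e+00] F [-0.73  0.18  0.09] M [-0.03 -0.03  0.02] w 85.7 q [-1.4   0.27  0.67  1.89 -0.19  1.05 -1.82]
0.102 (array([460.8, 171.4,  90.6]), array([461.3, 170.6]), np.int64(11))
0.112 (array([463.9, 159.1,  89.2]), array([466.9, 153.9]), np.int64(7))
0.102 (array([458.4, 169.1,  89.8]), array([458.3, 169.5]), np.int64(33))
0.112 (array([457.3, 165.7,  88.9]), array([456.5, 166.5]), np.int64(33))
[192. 121.] [700. -16.] ((57.963504791259766, 60.10342788696289), 89.39690399169922)
[375. 153.] [ 608. -508.] ((128.08079528808594, 24.327850341796875), 19.655311584472656)
[120. 210.] [459. 171.] ((100.61195373535156, 21.324798583984375), 20.91378402709961)
[406. 270.] [ 300. -567.] ((135.57586669921875, 25.464061737060547), 30.85300064086914)
[289. 279.] [ 277. -267.] ((18.67809295654297, 95.71377563476562), 11.609461784362793)
```

View pics/side4.png

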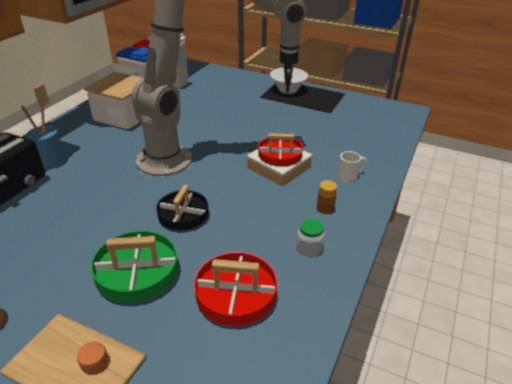

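View pics/top4.png

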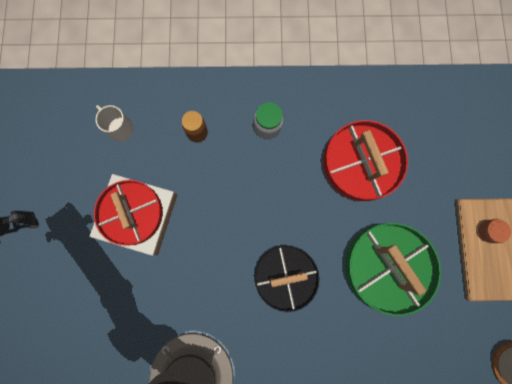

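The tray sits on the deck in both views (side (281,150), top (127,212)). Its handle centre measures (459,171) mm against the deck's (459,171). The jar, mug and canister haven't moved and the arm is clear.

```bash
python3 -c "
from plant import ctrl
print(ctrl.job_done())"; python3 st.py
```

```text
the job is handed in; nothing more can be done
None
the job is handed in; nothing more can be done
```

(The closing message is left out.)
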